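Worn brake pad through the spring flap of the drop box

TASK

Push the flap of the drop box inwards with one finger and, while that finger keeps the flap open, push the worn brake pad along its lane and over the sill with the other finger so that it drops into the box; then let the flap close by itself. Do not let the pad bump or rub the flap, do not pinch or lift the pad, and leave everything else where it stands.

Things in the scene. Friction and masses are not known exactly. Their poses are not given: they have to be found in the camera images.
- bay: Fixed drop box with a plywood loading deck before its doorway. Origin: on the bench, under the middle of the doorway; x points inwards through the doorway (pushing direction), y left, z up. Deck top 80 mm above the bench, x = -140 to 0 mm (sill, then a sheer drop), y = -160 to +90 mm. Doorway at x = 4 mm, 130 mm wide, y = -65 to +65 mm. Deck left of the lane (y over 6 mm) is bare.
- lane_end (a point): Point on the deck surface at the sill, middle of the lane (bay x = 0, y = -27, z = 80 mm); bay axes. The lane, 54 mm wide, runs along bay x between two aluminium rails 6 mm wide and 8 mm high (bay y = 0..6 and -60..-54 mm), from x = -100 to -10 mm.
- box_floor (a point): Middle of the box's rubber floor (bay x = 100, y = 0, z = 10 mm), 70 mm below the deck; bay axes. Box inside: x = 0 to 200 mm, y = -75 to +75 mm, grey steel walls 6 mm thick, tops 125 mm above the bench. Open above from x = 0 to 140 mm, hooded behind that (hood top 128 mm).
- hinge (a point): Foot of the flap's upright hinge line, at the left side of the doorway (bay x = 4, y = +65, z = 83 mm); same axes as the bay.
- flap (a joint): Flap angle, rad: 0 shut across the doorway; grows as the free right-hand edge swings inwards (bay +x) about the upright left hinge; stop at 1.45. A spring shuts it (0.06 N m shut, 0.13 open). Bare aluminium plate, 126 mm wide, 3 mm thick, 3 to 46 mm above the deck; only pushed inwards. A finger d mm past the doorway, r mm right of the hinge line holds it at about atan(d/r).
- flap_edge (a point): Middle of the flap's free edge, 126 mm from the hinge line, 24.5 mm above the deck.
- pad_mid (a point): Centre of the worn brake pad lying flat in the lane: dark steel plate with two black friction blocks, 34 mm along the lane (its x), 50 mm across (its y), 16 mm high; the point is 8 mm above its underside. About 140 g. Its centre starts 35 to 70 mm before the sill; it tips into the box once its centre has passed the sill.
- spare_pad: Spare pad, same shape as the worn one, lying on the deck to the right of the lane, outside it. Stays. Origin at the centre of its underside.
- spacer: Aluminium axle spacer ring, 34 mm across, 22 mm high, standing on the deck right of the lane. Stays. Origin at the centre of its underside.
- tape: Black ring 90 mm across, 24 mm high, lying on the hood of the box. Stays. Origin at the centre of its underside.
- rim1: Aluminium kart wheel rim, 132 mm across, 110 mm high, standing on the bench to the left. Stays. Origin at the centre of its underside.
- rim2: A second such rim, also to the left. Stays. Origin likewise.
- can: Spray can 64 mm across, 150 mm high, standing on the bench to the right. Stays. Origin at the centre of its underside.
- spanner: Steel spanner 190 mm long, lying on the bench to the right. Stays. Origin at its underside.
Things that resemble listed ones, but are neither listed nor needed, are in the scene too. Leave any blue or red look-alike of the part that bears pad_mid alone.

How it is judged (in metres and radians):
On the way, in this order (a step that is already met when the one before it is completed fails the run):
1. a finger has pushed the flap open (at least 0.3 rad) while the pad's centre is still before the sill (value of joint flap above 0.3 rad and contact force between the fingers and flap above 0.1 N and x of pad_mid in the frame of bay below 0 m), for 0.05 s.
2. the pad's centre passes the sill while a finger keeps the flap open (at least 0.5 rad) (value of joint flap above 0.5 rad and contact force between the fingers and flap above 0.1 N and x of pad_mid in the frame of bay above 0.003 m), for 0.1 s.
At the end, for the whole second after the job is handed in: the worn pad is at rest inside the box, its centre below deck level (under 60 mm above the bench), and the flap is shut (within 0.05 rad) (x of pad_mid in the frame of bay between 0.005 and 0.2 m and y of pad_mid in the frame of bay between -0.075 and 0.075 m and z of pad_mid in the frame of bay below 0.06 m and linear speed of pad below 0.02 m/s and value of joint flap below 0.05 rad); the robot touches nothing.
It fails at once if the pad bumps or rubs the flap (over 0.5 N) (contact force between pad and flap above 0.5 N).
It fails at once if the pad is lifted (its centre over 12 mm above where it lies on the deck) (z of pad_mid in the frame of bay above 0.1 m).
It fails at once if the pad is pinched or forced (over 15 N from the fingers; pushing needs about 2 N) (contact force between the fingers and pad above 15 N).
It fails at once if another thing is moved by more than 15 mm (distance of any of spare_pad, spacer, tape, rim1, rim2, can, spanner from where it was at the start of the episode above 0.015 m).
It also fails if it takes over 40 s, if anything falls off the work surface, if the arm or the gripper's body presses on something with over 40 N, if the wrist force passes 120 N, or if a joint passes its speed limit or range.

ROBOT

A 6-joint arm with a two-finger parallel gripper is mounted at the origin on the work surface. World frame = base frame: x ahead of the robot, y to its left, z up, the work surface at z = 0. Lengths are in mm, angles in rad, forces in N, time in s.
With the tool pointing down it reaches from about 350 to 875 mm from the base axis. Payload 4.2 kg.
Tool frame: the origin (TCP) lies midway between the tips of the shut fingers; the grasp point (between the pads) lies 19 mm behind it; z points along the fingers, y is the line along which they close (so a half turn about z gives the same grasp; the last joint's range is limited). The gripper opens to 85 mm and grips with 20 to 120 N. Pads are 22 mm wide; open, the fingers measure 114 mm over their backs; the gripper's body (76 mm by 85 mm) begins 54 mm behind the grasp point. The pads swing forward as they close: fully open they stand 13 mm farther back than shut.
Start: joints at [-0.94, 0.385, 0.008, 0, -1.194, -0.259], TCP at [227.072, -582.269, 231.312] pointing down, gripper open.
Joint ranges: [-3.14, 3.14], [-1.21, 2.06], [-1.07, 1.41], [-3.16, 2.05], [-2.99, -0.16], [-3.1, 3.1]. Speed limits (rad/s): [2.79, 2.79, 3.14, 3.14, 3.14, 3.14].

INTERFACE

Orientations are given as a unit quaternion [x, y, z, w].
In Python, from bench import arm gives the robot as it stands.
- The arm moves only by the tool send_rows, never from a script. Its argument "targets" is a list of rows, each an object of numbers: "gripper": the gripper command: -1 is fully open, 1 is shut, values between are in proportion; "x", "y", "z": the shift along the tool's x, y, z in cm; "ax", "ay", "az": the turn, a rotation vector about the tool's x, y, z in degrees. A call has 1 to 5 rows; each row shifts and turns the commanded pose from where the row before left it, along the tool's axes as they then stand; what a row does not reach is not made up. A row lasts 1/12 s, in which the tool goes at most 41.7 mm and 7.16 degrees, less where a joint would pass 70% of its speed; a pose out of reach is approached as far as the arm can. A call is refused whole if a number of a shift passes 4.17 or a number of a turn 7.16, either way. A call with a gripper value outside its range is refused whole. The fingers move at their own pace and stop on an object; the grip force is fixed at half the most. Time passes only in rows, so rows that do not move let the fingers close. It gives the time, the measured TCP pose, the force, the opening and the grip force at its end, in the units of the state.
- arm.read_state(): the state, without advancing time (a new reading comes with each control period).
- arm.get_image(name): name is "scene" or "top"; returns (picture, depth): 400x640x3 uint8, red, green, blue; 400x640 float32, mm along the optical axis (not along the pixel's ray), 0 where there is no reading.
- arm.camera_model(name): a dict with "fx", "fy", "cx", "cy" (pixels), "cam_to_world" (4x4, takes a point from camera to world coordinates). Camera axes: x right, y down, z forward; pixel columns grow to the right and rows downward; lengths in mm; the calibration is good to about 2 mm. A picture is of the moment at which its call begins. camera_model takes no time and is no camera call.
- arm.job_done(): hands the job in; it is judged then, once.
Trained networks look in the newest picture that a camera, given by its name, has taken for a name from the list of things; names that differ only in an ending like _2 or _b are one class to them, and where a whole thing is asked for, a point or a joint stands for the part that bears it (a point fixed in the world has none). Each returns a list of dicts, best first, with "score" (0 to 1); they miss things now and then, are a little off and sometimes report something else, mostly with a low value. They report only what shows in the picture. A call takes as long as a camera call. They do not tell look-alikes from the thing itself.
- arm.boxes_of(camera, thing): "rect" ([left, top, width, height] in pixels, round what is visible of it).
The state is a dict: "clock": time; "joints": joint angles; "joint_vel": joint speeds; "joint_efforts": joint torques, N m; "position": TCP position; "ee_rot": TCP orientation; "contact_force": force on the tool from outside, world axes, zero at the start; "wrist_torque": the same for the moment, N m; "gripper_width": finger opening in mm; "grasp_force": force on a finger pad.
Only numpy, scipy, OpenCV 4.12 (cv2) and the standard library are available. Lean on these libraries where they do the work, as an engineer would, in place of code of your own. Each camera call takes 0.05 s, during which the arm holds its last target. There are 200 camera calls.

## Working session

There is one attempt and no reset: what is moved stays moved. The work goes in short steps, Python scripts to look and compute and a tool call to move; the robot and the scene stay as the last step left them, time stands still between calls to the robot, and variables do not carry over. Pictures are saved under pics/ and viewed, at most 13 in all, crops included, and the job is handed in when it is done.

Besides the shell and the picture viewer there is one more tool, called after "Emit:" as name([rows], argument=value, ...), one row to a line, values as JSON. send_rows: Moves the arm, as the interface text tells. Its arguments: {"type":"object","properties":{"targets":{"type":"array"}},"required":["targets"]}

```bash
mkdir -p pics; python3 - <<'E'
from bench import arm
import cv2,numpy as np
for n in("scene","top"):
    im,d=arm.get_image(n); cv2.imwrite(f"pics/{n}0.png",im[:,:,::-1]); np.savez(f"{n}0.npz",im=im,d=d)
    m=arm.camera_model(n); print(n,m["fx"],m["cx"],m["cy"],np.round(m["cam_to_world"],3).tolist())
    for t in("bay","flap","pad_mid","spare_pad","spacer"): print(t,[(b["rect"],round(b["score"],2)) for b in arm.boxes_of(n,t)][:4])
print(arm.read_state())
E
```

```text
scene 510.960600517895 326.5247668028123 202.37602880450876 [[0.425, 0.502, -0.753, 1451.328], [0.905, -0.244, 0.348, -416.382], [-0.009, -0.83, -0.558, 773.377], [0.0, 0.0, 0.0, 1.0]]
bay [([267.4, 183.2, 162.9, 126.6], 0.6)]
flap [([330.3, 194.7, 50.9, 31.5], 0.72)]
pad_mid [([322.1, 200.5, 20.0, 7.1], 0.43)]
spare_pad [([286.0, 206.7, 18.1, 17.1], 0.68), ([267.9, 182.0, 162.1, 129.6], 0.24)]
spacer [([286.8, 191.9, 12.9, 20.4], 0.63), ([269.5, 182.6, 159.6, 129.0], 0.52)]
top 512.4214516672666 316.72576989844697 201.49566878960877 [[-0.001, -0.979, 0.203, 307.194], [-1.0, 0.002, 0.004, -6.29], [-0.005, -0.203, -0.979, 1273.115], [0.0, 0.0, 0.0, 1.0]]
bay [([257.5, 93.9, 110.4, 157.7], 0.75)]
flap [([270.6, 175.0, 51.3, 9.4], 0.54)]
pad_mid [([277.2, 268.2, 9.9, 22.2], 0.85), ([310.4, 280.9, 21.0, 14.3], 0.75), ([299.5, 198.8, 21.6, 13.1], 0.73)]
spare_pad [([334.9, 194.4, 22.2, 20.8], 0.53), ([134.4, 157.3, 67.1, 61.9], 0.32)]
spacer [([295.8, 196.8, 21.2, 15.4], 0.42)]
{'clock': 0.6, 'joints': array([-9.40432950e-01,  3.84669037e-01,  7.86409430e-03, -3.71505235e-05,
       -1.19399204e+00, -2.58571334e-01]), 'joint_vel': array([ 5.37048244e-04, -2.50368264e-05,  2.47340520e-03, -1.24799513e-03,
        1.75243702e-04, -1.92582370e-03]), 'joint_efforts': array([ 2.40589243e-04, -3.91830611e+01,  1.88530111e+01,  4.18885320e+00,
       -3.94691433e-04,  4.41412411e-06]), 'position': array([ 227.05030565, -582.25596745,  231.31118142]), 'ee_rot': array([-1.84820474e-01,  9.82772299e-01,  7.72495963e-06,  1.54518675e-05]), 'contact_force': array([ 0.29862048, -0.01142874, -0.40440091]), 'wrist_torque': array([ 0.00440946,  0.00569657, -0.02535449]), 'grasp_force': 0.0, 'gripper_width': 85.35602143470761}
```

View pics/scene0.png

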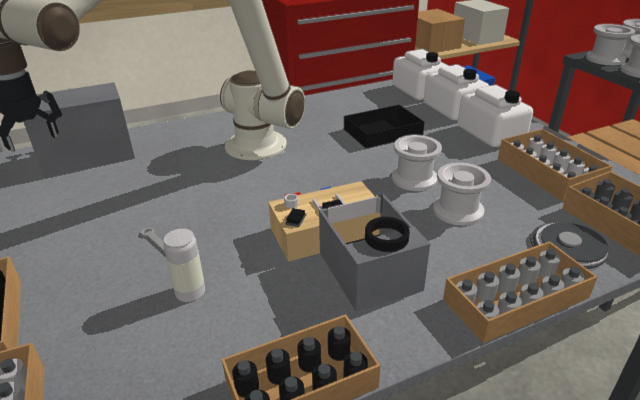

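View pics/top0.png

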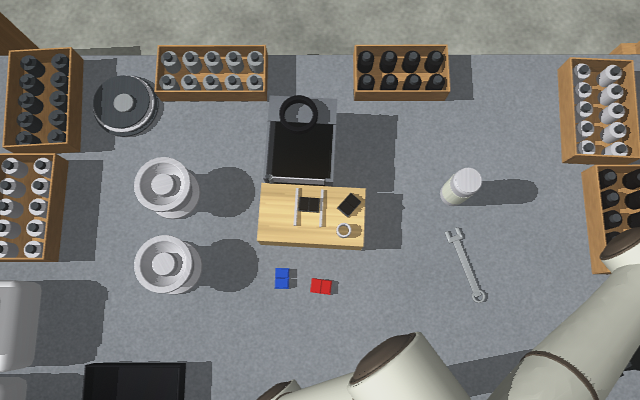

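The pad in the lane is at top (310,205). Things that could be confused with it are the spare pad at (348,205) right of the lane, the blue one at (282,278) and the red one at (320,286), both on the bench. By the description, the dark one between the rails is the worn pad, so I'll check it in a close crop and fit the bay pose.

```bash
cat > h.py <<'E'
import numpy as np,cv2
from bench import arm
def rays(name,uv,z):
    m=arm.camera_model(name);T=np.array(m["cam_to_world"]);uv=np.atleast_2d(uv).astype(float)
    d=np.c_[(uv[:,0]-m["cx"])/m["fx"],(uv[:,1]-m["cy"])/m["fy"],np.ones(len(uv))]@T[:3,:3].T
    return (T[:3,3]+d*((z-T[2,3])/d[:,2])[:,None])
def proj(name,P):
    m=arm.camera_model(name);T=np.array(m["cam_to_world"]);c=(np.atleast_2d(P)-T[:3,3])@T[:3,:3]
    return np.c_[c[:,0]/c[:,2]*m["fx"]+m["cx"],c[:,1]/c[:,2]*m["fy"]+m["cy"]]
def cloud(name,d):
    m=arm.camera_model(name);T=np.array(m["cam_to_world"]);v,u=np.mgrid[:400,:640]
    return np.stack([(u-m["cx"])/m["fx"]*d,(v-m["cy"])/m["fy"]*d,d],-1)@T[:3,:3].T+T[:3,3]
E
python3 - <<'E'
from h import *
f=np.load("top0.npz");im,d=f["im"],f["d"];P=cloud("top",d)
v,u=np.mgrid[:400,:640];roi=(u>235)&(u<385)&(v>165)&(v<262)
hsv=cv2.cvtColor(im,cv2.COLOR_RGB2HSV)
z=P[...,2];wood=roi&(hsv[...,1]>60)&(hsv[...,0]<35)&(hsv[...,2]>90)&(z>60)
print("deck z",np.median(z[wood]),wood.sum())
m=(roi&(z>70)&(z<110)).astype(np.uint8)
w=cv2.morphologyEx(wood.astype(np.uint8),cv2.MORPH_CLOSE,np.ones((25,25)))
vv,uu=np.nonzero(w);W=rays("top",np.c_[uu,vv],80)
r=cv2.minAreaRect(W[:,:2].astype(np.float32));print("rect",r,cv2.boxPoints(r).tolist())
dark=roi&(hsv[...,2]<60)&(v>190)&(v<225)
n,l,s,c=cv2.connectedComponentsWithStats(dark.astype(np.uint8))
for i in range(1,n):
    if s[i,4]>40:
        q=np.argwhere(l==i)[:,::-1];R=rays("top",q,96);print(s[i],c[i],cv2.minAreaRect(R[:,:2].astype(np.float32)))
cv2.imwrite("pics/crop1.png",cv2.resize(im[165:260,245:380,::-1],None,fx=5.9,fy=5.9,interpolation=cv2.INTER_CUBIC))
E
```

```text
deck z 78.53862601289575 5282
rect ((522.8858032226562, 12.321746826171875), (249.4528350830078, 144.07289123535156), 86.70291900634766) [[443.7951965332031, -108.05516815185547], [587.6295776367188, -116.34125518798828], [601.9764404296875, 132.69866943359375], [458.14202880859375, 140.9847412109375]]
[338 194  23  21 252] [349.24206349 204.08730159] ((544.817138671875, -77.19712829589844), (30.832258224487305, 45.31617736816406), 48.34182357788086)
[299 197  20  15 256] [308.71484375 203.8515625 ] ((545.4992065429688, 17.778499603271484), (45.6608772277832, 31.328100204467773), 85.71443939208984)
```

View pics/crop1.png

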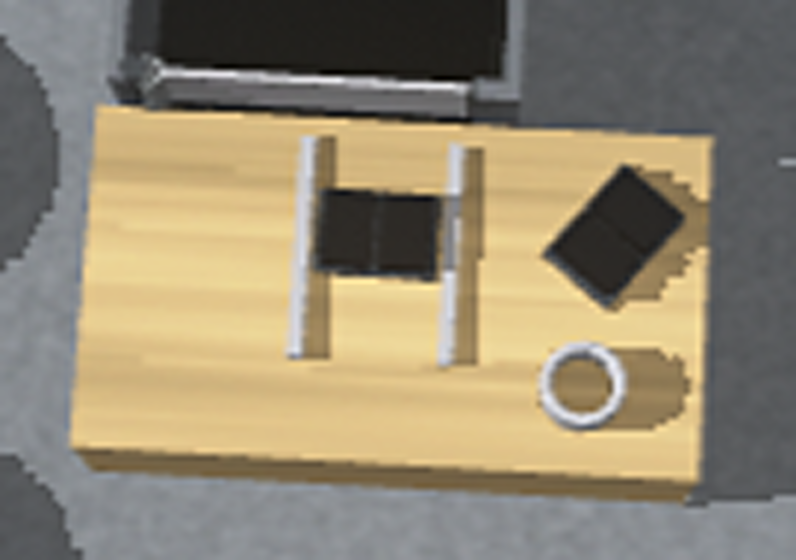

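The crop shows the dark pad between the two rails (crop ~(378,232)), with the spare pad and ring to its right outside the lane. The choice is confirmed. Next I fit the bay pose and plan the move.

```bash
cat > fit.py <<'E'
from h import *
from scipy.optimize import least_squares
B=np.array([[0,90,80],[0,-160,80],[-140,90,80],[-140,-160,80],[-10,6,88],[-10,0,88],[-100,6,88],[-100,0,88],[-10,-54,88],[-10,-60,88],[-100,-54,88],[-100,-60,88]],float)
C=np.array([[97,105],[712,135],[72,447],[698,480],[302,137],[316,137],[288,357],[301,357],[450,145],[463,146],[437,364],[449,365]],float)
uv=(C+.5)/5.9-.5+[245,165]
W=np.array([rays("top",uv[i],B[i,2])[0,:2] for i in range(len(B))])
R=lambda t:np.array([[np.cos(t),-np.sin(t)],[np.sin(t),np.cos(t)]])
s=least_squares(lambda p:((B[:,:2]@R(p[2]).T+p[:2])-W).ravel(),[590,50,-.06],loss="soft_l1",f_scale=2)
p=s.x;toW=lambda b:np.asarray(b)@R(p[2]).T+p[:2];toB=lambda w:(np.asarray(w)-p[:2])@R(p[2])
if __name__=="__main__":
    print(p,np.round(toB(W)-B[:,:2],1).tolist())
    print("pad bay",toB([545.5,17.8]))
    f=np.array([[316,190],[441,195],[437,282],[312,270]],float);print(np.round(toB(rays("top",(f+.5)/5.9-.5+[245,165],96)[:,:2]),1))
    im,d=arm.get_image("scene")
    from_b=lambda b:np.r_[toW(b[:2]),b[2]]
    for b in [(0,90,80),(0,-160,80),(-140,-160,80),(-140,90,80)]:print("scene",proj("scene",from_b(b)).round(1))
    o=cv2.polylines(im[:,:,::-1].copy(),[np.int32([proj("scene",from_b(b))[0].round() for b in [(0,90,80),(0,-160,80),(-140,-160,80),(-140,90,80)]])],True,(0,0,255))
    cv2.imwrite("pics/s1.png",cv2.resize(o[160:280,240:400],None,fx=5,fy=5,interpolation=cv2.INTER_CUBIC))
E
python3 fit.py
```

```text
[ 5.96325552e+02  4.27936734e+01 -5.45852489e-02] [[0.3, -0.1], [0.9, -0.0], [0.4, -0.8], [0.5, 0.7], [-0.5, -0.6], [-0.2, -0.3], [-0.2, -0.6], [0.1, 0.2], [-0.6, -0.3], [-0.8, 0.4], [0.1, 0.2], [-0.0, 1.4]]
pad bay [-49.38624352 -27.72939556]
[[-33.7  -2. ]
 [-33.1 -51.9]
 [-68.4 -52.1]
 [-66.2  -2.4]]
scene [[386.2 208.4]]
scene [[286.5 233. ]]
scene [[268.5 200.9]]
scene [[361.1 180.1]]
```

View pics/s1.png

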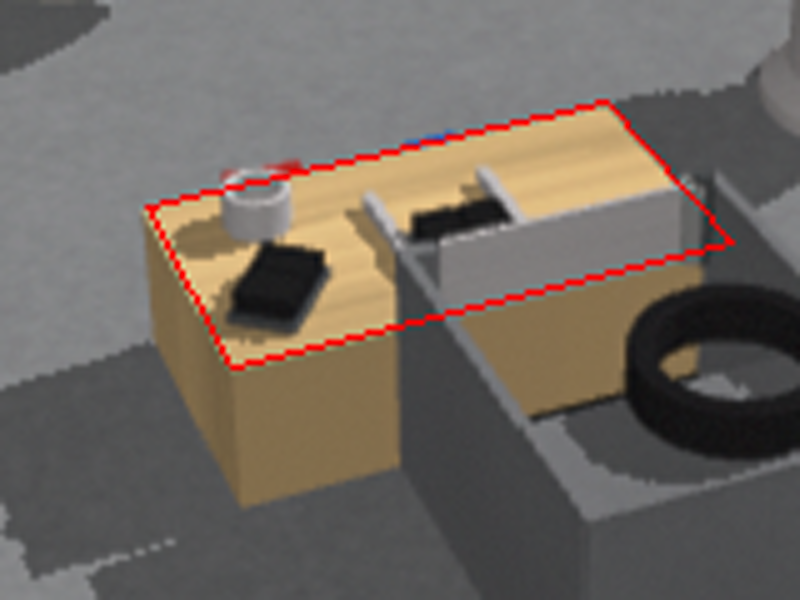

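Emit:
send_rows([
  {"az": -7,"gripper": -1},
  {"az": -7,"gripper": -1},
  {"az": -7,"gripper": -1},
  {"az": -7,"gripper": -1},
  {"az": -7,"gripper": -1},
])

```text
$.targets[0]: bad value
```

The fit is consistent: the outline matches the deck in the scene view, and the pad is at bay (-50,-27) between rails seen at crop (380,205) and (500,195). The plan is to turn the gripper so that one finger leads by about 77 mm in bay x, then make a straight push along bay x.

Emit:
send_rows([
  {"x": 0,"y": 0,"z": 0,"ax": 0,"ay": 0,"az": -7.0,"gripper": -1},
  {"x": 0,"y": 0,"z": 0,"ax": 0,"ay": 0,"az": -7.0,"gripper": -1},
  {"x": 0,"y": 0,"z": 0,"ax": 0,"ay": 0,"az": -7.0,"gripper": -1},
  {"x": 0,"y": 0,"z": 0,"ax": 0,"ay": 0,"az": -7.0,"gripper": -1},
  {"x": 0,"y": 0,"z": 0,"ax": 0,"ay": 0,"az": -7.0,"gripper": -1},
])

```text
clock: 1.07
position: [227.1, -582.3, 231.3]
ee_rot: [-0.474, 0.88, 0.0, 0.0]
contact_force: [0.0, 0.6, -0.1]
gripper_width: 85.5
grasp_force: 0.0
```

Emit:
send_rows([
  {"x": 0,"y": 0,"z": 0,"ax": 0,"ay": 0,"az": -7.0,"gripper": -1},
  {"x": 0,"y": 0,"z": 0,"ax": 0,"ay": 0,"az": -7.0,"gripper": -1},
  {"x": 0,"y": 0,"z": 0,"ax": 0,"ay": 0,"az": -7.0,"gripper": -1},
  {"x": 0,"y": 0,"z": 0,"ax": 0,"ay": 0,"az": -7.0,"gripper": -1},
  {"x": 0,"y": 0,"z": 0,"ax": 0,"ay": 0,"az": -7.0,"gripper": -1},
])

```text
clock: 1.48
position: [227.1, -582.2, 231.4]
ee_rot: [0.717, -0.697, 0.0, -0.0]
contact_force: [0.5, -0.4, -0.5]
gripper_width: 85.7
grasp_force: 0.0
```

Emit:
send_rows([
  {"x": 0,"y": 0,"z": 0,"ax": 0,"ay": 0,"az": -7.0,"gripper": -1},
  {"x": 0,"y": 0,"z": 0,"ax": 0,"ay": 0,"az": -7.0,"gripper": -1},
  {"x": 0,"y": 0,"z": 0,"ax": 0,"ay": 0,"az": -7.0,"gripper": -1},
  {"x": 0,"y": 0,"z": 0,"ax": 0,"ay": 0,"az": -7.0,"gripper": -1},
  {"x": 0,"y": 0,"z": 0,"ax": 0,"ay": 0,"az": -7.0,"gripper": -1},
])

```text
clock: 1.9
position: [227.1, -582.2, 231.3]
ee_rot: [0.894, -0.449, 0.0, -0.0]
contact_force: [0.3, 0.4, -0.0]
gripper_width: 85.0
grasp_force: 0.0
```

```bash
cat > plan.py <<'E'
from fit import *
from scipy.spatial.transform import Rotation as Ro
s=arm.read_state();Rt=Ro.from_quat(s["ee_rot"]).as_matrix();pos=np.array(s["position"])
a=np.radians(50);S=99.5
b=lambda P:np.asarray(P)+S/2*np.array([np.sin(a),np.cos(a)])
def need(P,z): # P finger bay xy, tcp z -> tool shift cm
    return (Rt.T@(np.r_[toW(b(P)),z]-pos)/10).round(2)
u=toW([np.sin(a),np.cos(a)])-toW([0,0])
mid=toB(pos[:2]);y=toB(toW([0,0])+Rt[:2,1])*-1
print("t",s["clock"],"yaw err deg",np.degrees(np.arctan2(-Rt[1,1],-Rt[0,1])-np.arctan2(u[1],u[0])),"tilt",Rt[2].round(3),"j6",s["joints"][5])
print("pos",pos,"bay mid",mid,"P",mid-S/2*y,"F",mid+S/2*y,"force",s["contact_force"])
if __name__=="__main__":
    print("unit tool shift per 10mm bay +x",(Rt.T@np.r_[R(p[2])@[1,0],0]).round(3))
    print("to start hover",need([-112,-23],200),"to down",need([-112,-23],73))
E
python3 plan.py
```

```text
t 1.9 yaw err deg -0.2274040985559249 tilt [ 0. -0. -1.] j6 1.5800296607677942
pos [ 227.06157935 -582.24753055  231.34243495] bay mid [-334.61289944 -644.25662239] P [-372.8502317  -676.08379491] F [-296.37556717 -612.42944987] force [ 0.27913582  0.41900556 -0.04295015]
unit tool shift per 10mm bay +x [ 0.64  -0.769  0.   ]
to start hover [-33.53 -61.83   3.14] to down [-33.53 -61.83  15.84]
```

Emit:
send_rows([
  {"x": -1.97,"y": -3.64,"z": 0,"ax": 0,"ay": 0,"az": 0,"gripper": -1},
  {"x": -1.97,"y": -3.64,"z": 0,"ax": 0,"ay": 0,"az": 0,"gripper": -1},
  {"x": -1.97,"y": -3.64,"z": 0,"ax": 0,"ay": 0,"az": 0,"gripper": -1},
  {"x": -1.97,"y": -3.64,"z": 0,"ax": 0,"ay": 0,"az": 0,"gripper": -1},
  {"x": -1.97,"y": -3.64,"z": 0,"ax": 0,"ay": 0,"az": 0,"gripper": -1},
])

```text
clock: 2.32
position: [315.8, -393.5, 231.4]
ee_rot: [0.892, -0.452, 0.0, 0.0]
contact_force: [1.4, -0.4, 0.6]
gripper_width: 85.3
grasp_force: 0.0
```

Emit:
send_rows([
  {"x": -1.97,"y": -3.64,"z": 0,"ax": 0,"ay": 0,"az": 0,"gripper": -1},
  {"x": -1.97,"y": -3.64,"z": 0,"ax": 0,"ay": 0,"az": 0,"gripper": -1},
  {"x": -1.97,"y": -3.64,"z": 0,"ax": 0,"ay": 0,"az": 0,"gripper": -1},
  {"x": -1.97,"y": -3.64,"z": 0,"ax": 0,"ay": 0,"az": 0,"gripper": -1},
  {"x": -1.97,"y": -3.64,"z": 0,"ax": 0,"ay": 0,"az": 0,"gripper": -1},
])

```text
clock: 2.73
position: [404.3, -206.1, 231.9]
ee_rot: [0.892, -0.452, 0.001, -0.0]
contact_force: [0.9, -0.6, -0.1]
gripper_width: 85.5
grasp_force: 0.0
```

Emit:
send_rows([
  {"x": -1.97,"y": -3.64,"z": 0,"ax": 0,"ay": 0,"az": 0,"gripper": -1},
  {"x": -1.97,"y": -3.64,"z": 0,"ax": 0,"ay": 0,"az": 0,"gripper": -1},
  {"x": -1.97,"y": -3.64,"z": 0,"ax": 0,"ay": 0,"az": 0,"gripper": -1},
  {"x": -1.97,"y": -3.64,"z": 0,"ax": 0,"ay": 0,"az": 0,"gripper": -1},
  {"x": -1.97,"y": -3.64,"z": 0,"ax": 0,"ay": 0,"az": 0,"gripper": -1},
])

```text
clock: 3.15
position: [492.6, -18.7, 231.8]
ee_rot: [0.892, -0.451, 0.0, -0.0]
contact_force: [0.8, -0.4, 0.3]
gripper_width: 85.5
grasp_force: 0.0
```

Emit:
send_rows([
  {"x": -1.97,"y": -3.64,"z": 0,"ax": 0,"ay": 0,"az": 0,"gripper": -1},
  {"x": -1.97,"y": -3.64,"z": 0,"ax": 0,"ay": 0,"az": 0,"gripper": -1},
  {"x": 0,"y": 0,"z": 0,"ax": 0,"ay": 0,"az": 0,"gripper": -1},
])

```text
clock: 3.4
position: [530.5, 59.3, 231.1]
ee_rot: [0.893, -0.449, 0.001, -0.001]
contact_force: [-0.1, -0.4, 0.3]
gripper_width: 85.8
grasp_force: 0.0
```

```bash
python3 plan.py
```

```text
t 3.4 yaw err deg -0.2414967084903329 tilt [ 0.001 -0.002 -1.   ] j6 0.22360593780748364
pos [530.49738467  59.33066614 231.12129299] bay mid [-66.63235005  12.92089973] P [-104.87739354  -18.89677046] F [-28.38730655  44.73856991] force [-0.10045266 -0.38213275  0.29072081]
unit tool shift per 10mm bay +x [ 0.64  -0.769  0.002]
to start hover [-0.16  0.82  3.11] to down [-0.17  0.85 15.81]
```

Emit:
send_rows([
  {"x": 0,"y": 0,"z": 2.5,"ax": 0,"ay": 0,"az": 0,"gripper": -1},
  {"x": 0,"y": 0,"z": 2.5,"ax": 0,"ay": 0,"az": 0,"gripper": -1},
  {"x": 0,"y": 0,"z": 2.5,"ax": 0,"ay": 0,"az": 0,"gripper": -1},
  {"x": 0,"y": 0,"z": 2.5,"ax": 0,"ay": 0,"az": 0,"gripper": -1},
  {"x": 0,"y": 0,"z": 0,"ax": 0,"ay": 0,"az": 0,"gripper": -1},
])

```text
clock: 3.82
position: [524.0, 53.0, 126.6]
ee_rot: [0.892, -0.452, -0.004, 0.003]
contact_force: [-0.4, -0.8, -0.8]
gripper_width: 85.4
grasp_force: 0.0
```

Emit:
send_rows([
  {"x": 0,"y": 0,"z": 0,"ax": 0,"ay": 0,"az": 0,"gripper": -1},
  {"x": 0,"y": 0,"z": 0,"ax": 0,"ay": 0,"az": 0,"gripper": -1},
])

```text
clock: 3.98
position: [528.7, 54.2, 132.8]
ee_rot: [0.892, -0.451, 0.001, -0.001]
contact_force: [0.2, -0.7, 0.7]
gripper_width: 85.3
grasp_force: 0.0
```

```bash
python3 plan.py; python3 - <<'E'
from fit import *
im,d=arm.get_image("top"); cv2.imwrite("pics/t2.png",cv2.resize(im[150:260,245:380,::-1],None,fx=5.4,fy=5.4,interpolation=cv2.INTER_CUBIC))
im,d=arm.get_image("scene"); cv2.imwrite("pics/s2.png",cv2.resize(im[140:260,250:410,::-1],None,fx=5,fy=5,interpolation=cv2.INTER_CUBIC))
P=cloud("scene",d)
E
```

```text
t 3.9833 yaw err deg -0.5406159938647204 tilt [ 0.001 -0.002 -1.   ] j6 0.22554032255326134
pos [528.66043873  54.17589794 132.79980629] bay mid [-68.18532543   7.67358869] P [-106.59597887  -23.94400589] F [-29.77467199  39.29118327] force [ 0.16267545 -0.70469535  0.730153  ]
unit tool shift per 10mm bay +x [ 0.636 -0.772  0.002]
to start hover [-0.45  0.34 -6.72] to down [-0.47  0.37  5.98]
```

View pics/s2.png

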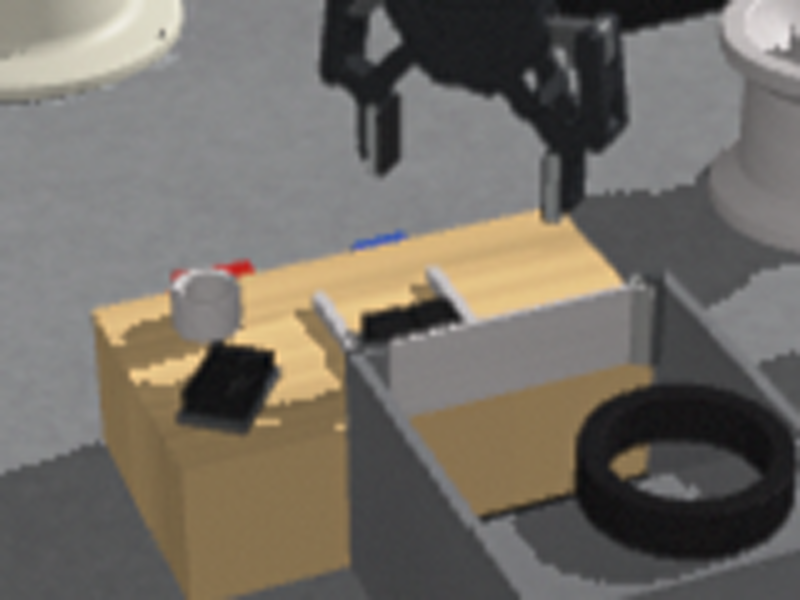

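The picture shows the P fingertip at crop (378,172), the F fingertip at (562,218), and the flap shut. I'll let the arm settle, then check tip height and position.

Emit:
send_rows([
  {"x": -0.4,"y": 0.3,"z": 0,"ax": 0,"ay": 0,"az": 0,"gripper": -1},
  {"x": 0,"y": 0,"z": 0,"ax": 0,"ay": 0,"az": 0,"gripper": -1},
  {"x": 0,"y": 0,"z": 0,"ax": 0,"ay": 0,"az": 0,"gripper": -1},
  {"x": 0,"y": 0,"z": 0,"ax": 0,"ay": 0,"az": 0,"gripper": -1},
  {"x": 0,"y": 0,"z": 0,"ax": 0,"ay": 0,"az": 0,"gripper": -1},
])

```text
clock: 4.5
position: [522.8, 55.5, 131.6]
ee_rot: [0.892, -0.452, 0.0, -0.0]
contact_force: [0.0, -0.1, 0.3]
gripper_width: 85.1
grasp_force: 0.0
```

```bash
cat >> plan.py <<'E'
    P3=mid-S/2*y;F3=mid+S/2*y
    for n in("top","scene"):
        im,d=arm.get_image(n)
        C=cloud(n,d);Cb=toB(C[...,:2]);
        for nm,Q in(("P",P3),("F",F3)):
            e=Cb-Q;al=e@y;w=e@np.array([y[1],-y[0]])
            k=(d>0)&(abs(al)<10)&(abs(w)<15)&(C[...,2]>pos[2]+4)&(C[...,2]<pos[2]+40)
            if k.sum()>5: print(n,nm,k.sum(),"along",np.percentile(al[k],[3,50,97]).round(1),"across",np.percentile(w[k],[3,50,97]).round(1),"z-tcp",(np.percentile(C[...,2][k],[1,5,50])-pos[2]).round(1))
E
python3 plan.py
```

```text
t 4.5 yaw err deg -0.5654138477028592 tilt [ 0. -0. -1.] j6 0.21903539490797086
pos [522.78772718  55.48067927 131.58148959] bay mid [-74.12047659   8.65602242] P [-112.54489881  -22.94501741] F [-35.69605437  40.25706224] force [ 0.01028416 -0.0516889   0.28060104]
unit tool shift per 10mm bay +x [ 0.635 -0.772  0.   ]
to start hover [-0.01 -0.04 -6.84] to down [-0.01 -0.04  5.86]
scene P 85 along [-4.9  6.9  9.2] across [-10.1   6.6  14.2] z-tcp [13.1 15.6 27.8]
scene F 61 along [-5.5  1.4  7.8] across [-4.9  9.1 13.5] z-tcp [15.1 17.5 28.2]
```

Emit:
send_rows([
  {"x": 0,"y": 0,"z": 1.0,"ax": 0,"ay": 0,"az": 0,"gripper": -1},
  {"x": 0,"y": 0,"z": 1.2,"ax": 0,"ay": 0,"az": 0,"gripper": -1},
  {"x": 0,"y": 0,"z": 1.2,"ax": 0,"ay": 0,"az": 0,"gripper": -1},
  {"x": 0,"y": 0,"z": 0.8,"ax": 0,"ay": 0,"az": 0,"gripper": -1},
  {"x": 0,"y": 0,"z": 0.4,"ax": 0,"ay": 0,"az": 0,"gripper": -1},
])

```text
clock: 5.02
position: [521.8, 55.1, 83.5]
ee_rot: [0.892, -0.452, -0.001, 0.001]
contact_force: [-1.0, -0.8, 0.6]
gripper_width: 85.5
grasp_force: 0.0
```

Emit:
send_rows([
  {"x": 0,"y": 0,"z": 0.4,"ax": 0,"ay": 0,"az": 0,"gripper": -1},
  {"x": 0,"y": 0,"z": 0.4,"ax": 0,"ay": 0,"az": 0,"gripper": -1},
  {"x": 0,"y": 0,"z": 0.4,"ax": 0,"ay": 0,"az": 0,"gripper": -1},
  {"x": 0,"y": 0,"z": 0,"ax": 0,"ay": 0,"az": 0,"gripper": -1},
  {"x": 0,"y": 0,"z": 0,"ax": 0,"ay": 0,"az": 0,"gripper": -1},
])

```text
clock: 5.43
position: [522.8, 55.4, 73.3]
ee_rot: [0.892, -0.452, 0.0, -0.0]
contact_force: [0.5, 0.6, -0.2]
gripper_width: 85.4
grasp_force: 0.0
```

```bash
python3 plan.py; python3 - <<'E'
from fit import *
im,d=arm.get_image("scene"); cv2.imwrite("pics/s3.png",cv2.resize(im[140:260,250:410,::-1],None,fx=5,fy=5,interpolation=cv2.INTER_CUBIC))
E
```

```text
t 5.4333 yaw err deg -0.5670556083960525 tilt [ 0. -0. -1.] j6 0.21905514495691358
pos [522.77687802  55.43646512  73.33774115] bay mid [-74.12889734   8.61128222] P [-112.55422933  -22.9886601 ] F [-35.70356535  40.21122454] force [ 0.50843028  0.64842803 -0.15852607]
unit tool shift per 10mm bay +x [ 0.635 -0.772  0.   ]
to start hover [-1.000e-02 -4.000e-02 -1.267e+01] to down [-0.01 -0.04  0.03]
top P 11 along [-8.6 -2.   8.2] across [-14.4 -13.4 -11.3] z-tcp [4.2 4.5 5.8]
scene P 113 along [-7.9  5.5  9.3] across [-10.7   6.8  13.7] z-tcp [ 4.9  5.5 21.6]
scene F 37 along [-5.6  0.7  8. ] across [-3.8  8.2 13.7] z-tcp [26.7 27.7 33.9]
```

View pics/s3.png

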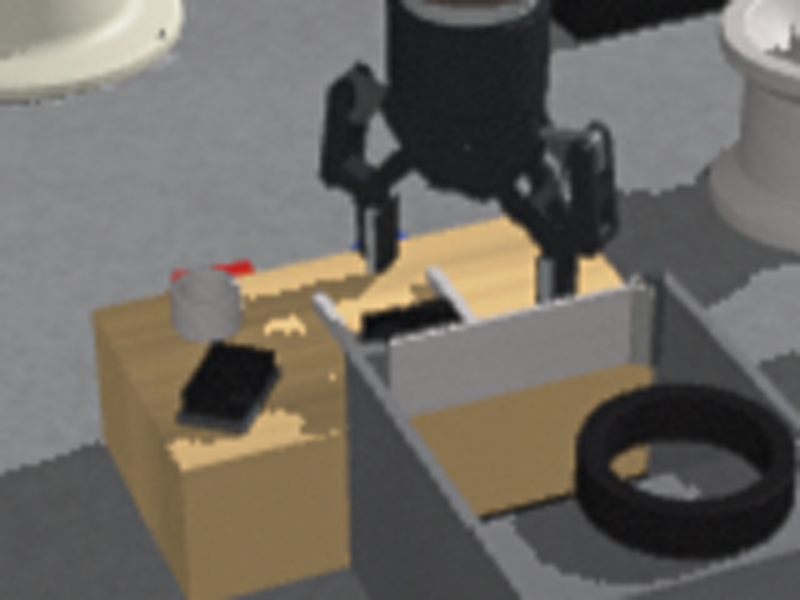

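The P finger at crop (378,265) stands in the lane behind the pad, and the F finger at (557,285) is in front of the shut flap. Now I push along bay +x.

Emit:
send_rows([
  {"x": 0.2,"y": -0.24,"z": 0,"ax": 0,"ay": 0,"az": 0,"gripper": -1},
  {"x": 0.32,"y": -0.39,"z": 0,"ax": 0,"ay": 0,"az": 0,"gripper": -1},
  {"x": 0.38,"y": -0.46,"z": 0,"ax": 0,"ay": 0,"az": 0,"gripper": -1},
  {"x": 0.38,"y": -0.46,"z": 0,"ax": 0,"ay": 0,"az": 0,"gripper": -1},
  {"x": 0.32,"y": -0.39,"z": 0,"ax": 0,"ay": 0,"az": 0,"gripper": -1},
])

```text
clock: 6.0
position: [548.9, 54.0, 73.4]
ee_rot: [0.892, -0.452, 0.0, -0.0]
contact_force: [-0.0, 0.0, 0.1]
gripper_width: 85.2
grasp_force: 0.0
```

Emit:
send_rows([
  {"x": 0.25,"y": -0.31,"z": 0,"ax": 0,"ay": 0,"az": 0,"gripper": -1},
  {"x": 0.25,"y": -0.31,"z": 0,"ax": 0,"ay": 0,"az": 0,"gripper": -1},
  {"x": 0.25,"y": -0.31,"z": 0,"ax": 0,"ay": 0,"az": 0,"gripper": -1},
  {"x": 0.25,"y": -0.31,"z": 0,"ax": 0,"ay": 0,"az": 0,"gripper": -1},
  {"x": 0.25,"y": -0.31,"z": 0,"ax": 0,"ay": 0,"az": 0,"gripper": -1},
])

```text
clock: 6.42
position: [566.0, 53.2, 73.4]
ee_rot: [0.892, -0.451, -0.002, 0.001]
contact_force: [-9.8, 3.6, 7.1]
gripper_width: 85.5
grasp_force: 5.1
```

Emit:
send_rows([
  {"x": 0.2,"y": -0.24,"z": 0,"ax": 0,"ay": 0,"az": 0,"gripper": -1},
  {"x": 0.2,"y": -0.24,"z": 0,"ax": 0,"ay": 0,"az": 0,"gripper": -1},
  {"x": 0,"y": 0,"z": 0,"ax": 0,"ay": 0,"az": 0,"gripper": -1},
  {"x": 0,"y": 0,"z": 0,"ax": 0,"ay": 0,"az": 0,"gripper": -1},
])

```text
clock: 6.75
position: [572.1, 52.7, 73.7]
ee_rot: [0.892, -0.451, -0.002, 0.001]
contact_force: [-8.1, 1.3, 7.0]
gripper_width: 85.4
grasp_force: 4.3
```

```bash
python3 plan.py; python3 - <<'E'
from fit import *
im,d=arm.get_image("scene");im2,_=arm.get_image("top")
a=cv2.resize(im[140:260,250:410,::-1],(800,600),interpolation=cv2.INTER_CUBIC); cv2.imwrite("pics/s4.png",a)
E
```

```text
t 6.75 yaw err deg -0.5089345739292501 tilt [-0.002  0.003 -1.   ] j6 0.2622786176225472
pos [572.12940515  52.67687529  73.67856024] bay mid [-24.699318     8.54838493] P [-63.09235113 -23.09033531] F [13.69371512 40.18710517] force [-8.12354599  1.34598914  7.00914677]
unit tool shift per 10mm bay +x [ 0.636 -0.772 -0.004]
to start hover [ -3.18   3.81 -12.61] to down [-3.16  3.77  0.09]
top P 11 along [-9.2 -3.9  7.3] across [-14.4 -12.6  -9.6] z-tcp [4.5 4.5 5.6]
scene P 68 along [-5.1  6.8  9.2] across [-9.6  6.9 13.6] z-tcp [ 7.3 16.  28.8]
scene F 32 along [-5.8 -1.1  3.9] across [ 6.6 11.3 14.1] z-tcp [18.  21.5 31.2]
```

View pics/s4.png

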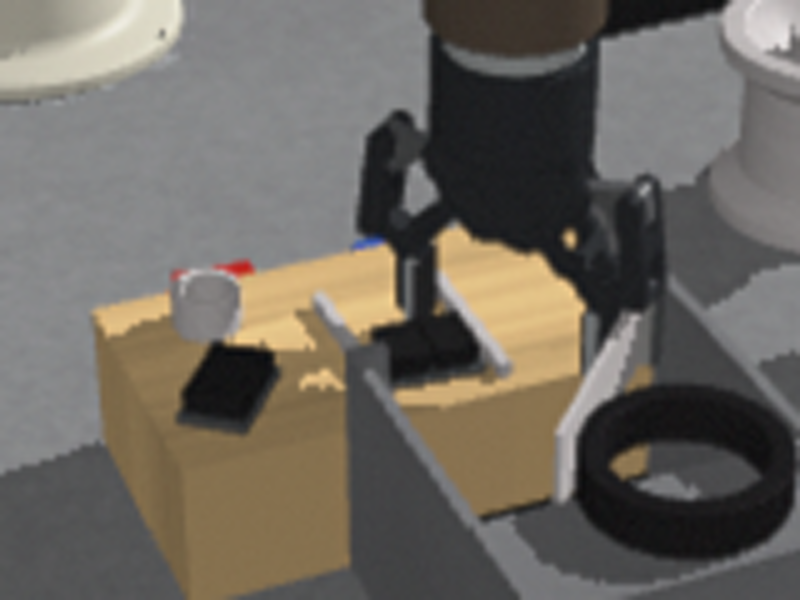

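The pad at crop (430,345) is still short of the sill and square in its lane. The flap is well open, with its free edge at crop (567,460). The 7 N upward force is odd, so I'll measure the flap angle and see what touches it.

```bash
python3 - <<'E'
from fit import *
for c,z in(((575,420),126),((556,432),126),((567,500),83),((638,316),126)):
    uv=np.array([250,140])+(np.array(c)+.5)/5-.5
    e=toB(rays("scene",uv,z)[0,:2]);print(c,z,e.round(1),"angle",np.arctan2(e[0]-4,65-e[1]).round(2))
im,d=arm.get_image("scene");cv2.imwrite("pics/s5.png",cv2.resize(im[165:245,340:400,::-1],None,fx=7.5,fy=7.5,interpolation=cv2.INTER_CUBIC))
C=cloud("scene",d)[180:225,365:385];print("z range region",np.percentile(C[...,2],[5,50,95]))
print(arm.read_state()["wrist_torque"])
E
```

```text
(575, 420) 126 [ 91.4 -12.3] angle 0.85
(556, 432) 126 [ 96.  -23.4] angle 0.81
(567, 500) 83 [ 90.9 -14.4] angle 0.83
(638, 316) 126 [30.7 48.2] angle 1.01
z range region [ 64.72565073 136.476091   179.83764431]
[0.68064043 1.60211847 0.34388793]
```

View pics/s5.png

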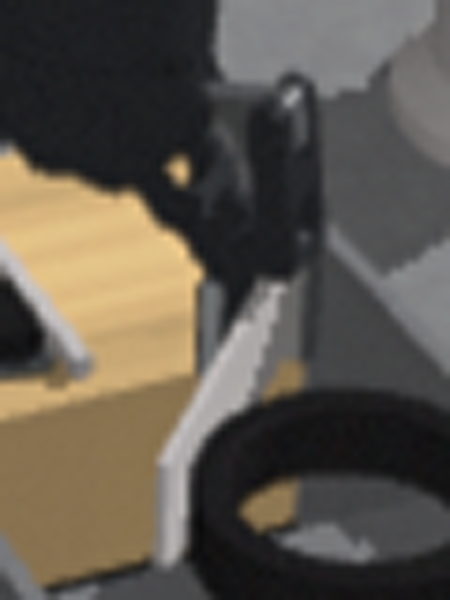

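The flap is at about 0.83 rad (free edge at crop (165,460)), and the finger's outer back is pressing near its top. I'll raise the tool 3 mm to ease the vertical rub, ease slightly to the right, and continue slowly.

Emit:
send_rows([
  {"x": 0.12,"y": 0.1,"z": -0.15,"ax": 0,"ay": 0,"az": 0,"gripper": -1},
  {"x": 0.12,"y": 0.1,"z": -0.15,"ax": 0,"ay": 0,"az": 0,"gripper": -1},
  {"x": 0,"y": 0,"z": 0,"ax": 0,"ay": 0,"az": 0,"gripper": -1},
])

```text
clock: 7.25
position: [572.6, 49.1, 75.9]
ee_rot: [0.892, -0.452, -0.001, 0.001]
contact_force: [-3.8, 1.1, 1.1]
gripper_width: 85.3
grasp_force: 1.9
```

Emit:
send_rows([
  {"x": 0.19,"y": -0.23,"z": 0,"ax": 0,"ay": 0,"az": 0,"gripper": -1},
  {"x": 0.19,"y": -0.23,"z": 0,"ax": 0,"ay": 0,"az": 0,"gripper": -1},
  {"x": 0.19,"y": -0.23,"z": 0,"ax": 0,"ay": 0,"az": 0,"gripper": -1},
  {"x": 0.19,"y": -0.23,"z": 0,"ax": 0,"ay": 0,"az": 0,"gripper": -1},
  {"x": 0.19,"y": -0.23,"z": 0,"ax": 0,"ay": 0,"az": 0,"gripper": -1},
])

```text
clock: 7.67
position: [585.8, 47.8, 75.4]
ee_rot: [0.892, -0.452, -0.003, 0.002]
contact_force: [-7.0, -1.3, 3.2]
gripper_width: 85.4
grasp_force: 3.8
```

```bash
python3 plan.py|head -2; python3 - <<'E'
from fit import *
im,d=arm.get_image("scene")
cv2.imwrite("pics/s6.png",cv2.resize(im[165:245,310:400,::-1],None,fx=7,fy=7,interpolation=cv2.INTER_CUBIC))
E
```

```text
t 7.6667 yaw err deg -0.6081548577806336 tilt [-0.003  0.007 -1.   ] j6 0.27722465061908863
pos [585.82194857  47.79248937  75.42604957] bay mid [-10.76068528   4.41831362] P [-49.20775874 -27.15330537] F [27.68638818 35.98993262] force [-7.01140789 -1.33182998  3.17383926]
```

View pics/s6.png

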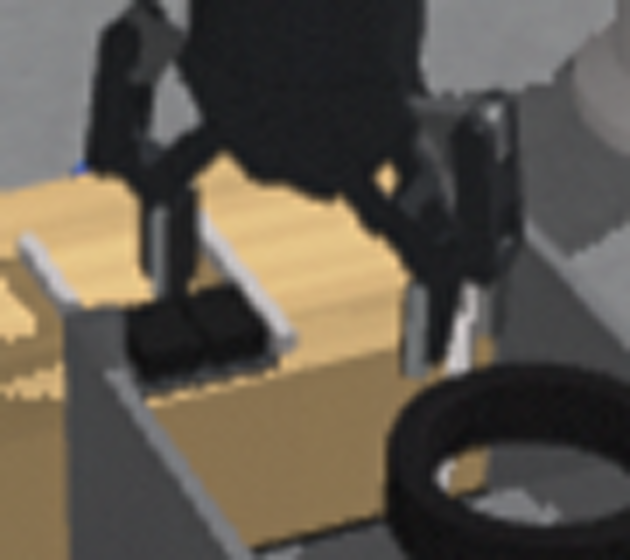

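The pad (crop (200,335)) has its front edge near the sill. The F finger at (435,330) holds the flap wide open to its left, clear of the pad. I continue pushing.

Emit:
send_rows([
  {"x": 0.16,"y": -0.19,"z": 0,"ax": 0,"ay": 0,"az": 0,"gripper": -1},
  {"x": 0.16,"y": -0.19,"z": 0,"ax": 0,"ay": 0,"az": 0,"gripper": -1},
  {"x": 0.16,"y": -0.19,"z": 0,"ax": 0,"ay": 0,"az": 0,"gripper": -1},
  {"x": 0.16,"y": -0.19,"z": 0,"ax": 0,"ay": 0,"az": 0,"gripper": -1},
  {"x": 0.16,"y": -0.19,"z": 0,"ax": 0,"ay": 0,"az": 0,"gripper": -1},
])

```text
clock: 8.23
position: [599.4, 47.0, 75.5]
ee_rot: [0.892, -0.452, -0.002, 0.002]
contact_force: [-5.8, -1.1, 1.0]
gripper_width: 85.3
grasp_force: 2.5
```

Emit:
send_rows([
  {"x": 0.16,"y": -0.19,"z": 0,"ax": 0,"ay": 0,"az": 0,"gripper": -1},
  {"x": 0.16,"y": -0.19,"z": 0,"ax": 0,"ay": 0,"az": 0,"gripper": -1},
  {"x": 0.16,"y": -0.19,"z": 0,"ax": 0,"ay": 0,"az": 0,"gripper": -1},
  {"x": 0.16,"y": -0.19,"z": 0,"ax": 0,"ay": 0,"az": 0,"gripper": -1},
])

```text
clock: 8.57
position: [610.1, 46.5, 75.7]
ee_rot: [0.892, -0.452, -0.001, 0.001]
contact_force: [-2.4, -1.2, -0.1]
gripper_width: 85.4
grasp_force: 1.3
```

```bash
python3 plan.py|head -2; python3 - <<'E'
from fit import *
im,d=arm.get_image("scene")
cv2.imwrite("pics/s7.png",cv2.resize(im[165:245,310:400,::-1],None,fx=7,fy=7,interpolation=cv2.INTER_CUBIC))
E
```

```text
t 8.5667 yaw err deg -0.6179935329881325 tilt [-0.001  0.003 -1.   ] j6 0.2923745668513455
pos [610.12762594  46.48649888  75.73570324] bay mid [13.58004352  4.44034099] P [-24.87320412 -27.12529392] F [52.03329116 36.0059759 ] force [-2.41556183 -1.21559892 -0.11213464]
```

View pics/s7.png

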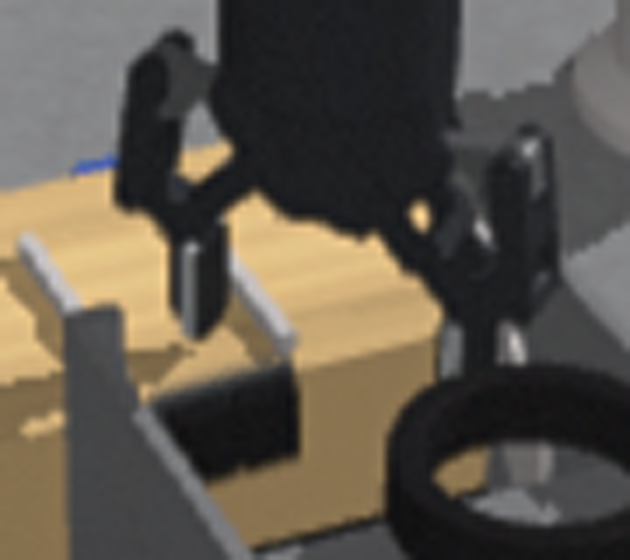

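The pad (crop (230,420)) is dropping off the sill, and the flap is still held open. I hold a moment, then retract along bay -x.

Emit:
send_rows([
  {"x": 0,"y": 0,"z": 0,"ax": 0,"ay": 0,"az": 0,"gripper": -1},
  {"x": 0,"y": 0,"z": 0,"ax": 0,"ay": 0,"az": 0,"gripper": -1},
  {"x": 0,"y": 0,"z": 0,"ax": 0,"ay": 0,"az": 0,"gripper": -1},
  {"x": 0,"y": 0,"z": 0,"ax": 0,"ay": 0,"az": 0,"gripper": -1},
  {"x": 0,"y": 0,"z": 0,"ax": 0,"ay": 0,"az": 0,"gripper": -1},
])

```text
clock: 9.13
position: [611.2, 47.3, 76.4]
ee_rot: [0.892, -0.452, 0.0, -0.0]
contact_force: [0.3, -3.3, -1.4]
gripper_width: 85.6
grasp_force: 1.2
```

```bash
python3 plan.py|head -2; python3 - <<'E'
from fit import *
im,d=arm.get_image("scene")
C=cloud("scene",d);b=toB(C[...,:2]);z=C[...,2];g=cv2.cvtColor(im,cv2.COLOR_RGB2GRAY)
k=(d>0)&(b[...,0]>-30)&(b[...,0]<90)&(b[...,1]>-70)&(b[...,1]<20)&(g<60)
for lo,hi in((5,30),(30,60),(60,100)):
    q=k&(z>lo)&(z<hi);print(lo,q.sum(),b[q].mean(0) if q.any() else"")
E
```

```text
t 9.1333 yaw err deg -0.5745366569234363 tilt [ 0.    -0.001 -1.   ] j6 0.2923876392260498
pos [611.20800642  47.26423308  76.39102655] bay mid [14.61638314  5.27586039] P [-23.81306972 -26.31906059] F [53.045836   36.87078136] force [ 0.26568263 -3.3306776  -1.4266982 ]
5 16 [5.40360554 3.48549552]
30 0 
60 9 [-15.95717317 -24.5208476 ]
```

Emit:
send_rows([
  {"x": -0.25,"y": 0.31,"z": 0,"ax": 0,"ay": 0,"az": 0,"gripper": -1},
  {"x": -0.38,"y": 0.46,"z": 0,"ax": 0,"ay": 0,"az": 0,"gripper": -1},
  {"x": -0.51,"y": 0.62,"z": 0,"ax": 0,"ay": 0,"az": 0,"gripper": -1},
  {"x": -0.51,"y": 0.62,"z": 0,"ax": 0,"ay": 0,"az": 0,"gripper": -1},
  {"x": -0.51,"y": 0.62,"z": 0,"ax": 0,"ay": 0,"az": 0,"gripper": -1},
])

```text
clock: 9.7
position: [575.7, 49.2, 76.5]
ee_rot: [0.892, -0.452, -0.0, -0.0]
contact_force: [-0.7, -1.2, -0.4]
gripper_width: 85.1
grasp_force: 0.6
```

Emit:
send_rows([
  {"x": -0.51,"y": 0.62,"z": 0,"ax": 0,"ay": 0,"az": 0,"gripper": -1},
  {"x": -0.51,"y": 0.62,"z": 0,"ax": 0,"ay": 0,"az": 0,"gripper": -1},
  {"x": -0.51,"y": 0.62,"z": 0,"ax": 0,"ay": 0,"az": 0,"gripper": -1},
  {"x": -0.51,"y": 0.62,"z": 0,"ax": 0,"ay": 0,"az": 0,"gripper": -1},
  {"x": -0.51,"y": 0.62,"z": 0,"ax": 0,"ay": 0,"az": 0,"gripper": -1},
])

```text
clock: 10.12
position: [536.3, 51.8, 76.5]
ee_rot: [0.892, -0.451, 0.0, -0.0]
contact_force: [-0.3, 0.2, -0.0]
gripper_width: 85.3
grasp_force: 0.0
```

Emit:
send_rows([
  {"x": -0.51,"y": 0.62,"z": 0,"ax": 0,"ay": 0,"az": 0,"gripper": -1},
  {"x": -0.51,"y": 0.62,"z": 0,"ax": 0,"ay": 0,"az": 0,"gripper": -1},
  {"x": -0.38,"y": 0.46,"z": 0,"ax": 0,"ay": 0,"az": 0,"gripper": -1},
  {"x": 0,"y": 0,"z": 0,"ax": 0,"ay": 0,"az": 0,"gripper": -1},
  {"x": 0,"y": 0,"z": 0,"ax": 0,"ay": 0,"az": 0,"gripper": -1},
])

```text
clock: 10.53
position: [514.9, 52.7, 76.5]
ee_rot: [0.892, -0.451, 0.0, -0.0]
contact_force: [0.1, 0.2, 0.6]
gripper_width: 85.1
grasp_force: 0.0
```

Emit:
send_rows([
  {"x": 0,"y": 0,"z": -1,"ax": 0,"ay": 0,"az": 0,"gripper": -1},
  {"x": 0,"y": 0,"z": -2,"ax": 0,"ay": 0,"az": 0,"gripper": -1},
  {"x": 0,"y": 0,"z": -2,"ax": 0,"ay": 0,"az": 0,"gripper": -1},
  {"x": 0,"y": 0,"z": -2,"ax": 0,"ay": 0,"az": 0,"gripper": -1},
  {"x": 0,"y": 0,"z": -2,"ax": 0,"ay": 0,"az": 0,"gripper": -1},
])

```text
clock: 10.95
position: [515.4, 52.5, 168.1]
ee_rot: [0.892, -0.452, 0.0, -0.0]
contact_force: [0.4, 0.4, -0.8]
gripper_width: 85.7
grasp_force: 0.0
```

Emit:
send_rows([
  {"x": 0,"y": 0,"z": 0,"ax": 0,"ay": 0,"az": 0,"gripper": -1},
  {"x": 0,"y": 0,"z": 0,"ax": 0,"ay": 0,"az": 0,"gripper": -1},
  {"x": 0,"y": 0,"z": 0,"ax": 0,"ay": 0,"az": 0,"gripper": -1},
  {"x": 0,"y": 0,"z": 0,"ax": 0,"ay": 0,"az": 0,"gripper": -1},
  {"x": 0,"y": 0,"z": 0,"ax": 0,"ay": 0,"az": 0,"gripper": -1},
])

```text
clock: 11.37
position: [514.4, 52.3, 165.3]
ee_rot: [0.892, -0.452, -0.001, 0.001]
contact_force: [0.4, -0.5, 0.8]
gripper_width: 85.2
grasp_force: 0.0
```

```bash
python3 plan.py|head -2; python3 - <<'E'
from fit import *
im,d=arm.get_image("scene");i2,_=arm.get_image("top")
a=cv2.resize(im[160:250,290:410,::-1],(400,300),interpolation=cv2.INTER_CUBIC);b=cv2.resize(i2[90:210,240:400,::-1],(400,300),interpolation=cv2.INTER_CUBIC)
cv2.imwrite("pics/end.png",np.hstack([a,b]))
E
```

```text
t 11.3667 yaw err deg -0.5823653352721503 tilt [-0.001  0.002 -1.   ] j6 0.2180180415890628
pos [514.3779364   52.30504734 165.29678914] bay mid [-82.34448519   5.0262977 ] P [-120.7781674   -26.56330037] F [-43.91080298  36.61589576] force [ 0.3966226  -0.47126731  0.84029772]
```

View pics/end.png

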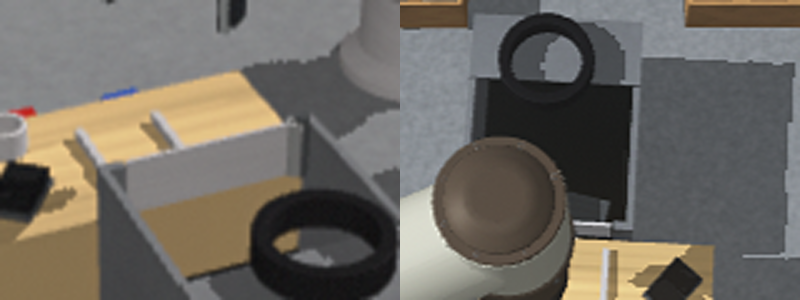

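The left half shows the lane empty and the flap shut, at (215,165). The right half shows the pad lying in the box at about (590,205), and the tape, ring and spare pad look unmoved. I hand the job in.

```bash
python3 -c "
from bench import arm
print(arm.job_done())"
```

```text
the job is handed in; nothing more can be done
None
```

The worn pad is in the box and the flap is shut; the job is handed in, with no verdict returned, and while opening the flap the back of the finger briefly pressed near its top edge (total tool force peaked near 13 N).

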